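# Clip down the lid of the sweet box

### The arm

A 6-joint arm with a two-finger parallel gripper is mounted at the origin on a cart in front of the work surface, level with it; the furniture and walls round the work are solid. World frame = base frame: x ahead of the robot, y to its left, z up, the work surface at z = 0. Lengths are in m, angles in rad, forces in N, time in s.
With the tool pointing down it reaches from about 0.375 to 0.925 m from the base axis. Payload 5.7 kg.
Tool frame: the origin (TCP) lies midway between the tips of the shut fingers; the grasp point (between the pads) lies 19 mm behind it; z points along the fingers, y is the line along which they close (so a half turn about z gives the same grasp; the last joint's range is limited). The gripper opens to 88 mm and grips with 3 to 60 N. Pads are 20 mm wide; open, the fingers measure 115 mm over their backs; the gripper's body (75 mm by 178 mm) begins 61 mm behind the grasp point.
Start: joints at [1.107, 0.359, 1.51, -0, 1.272, -0.115], TCP at [0.205, 0.564, 0.223] pointing down, gripper open.
Joint ranges: [-2.97, 2.97], [-1.01, 2.36], [0.21, 2.38], [-0.96, 4.11], [0.2, 2.71], [-2.98, 2.98]. Speed limits (rad/s): [2.39, 2.39, 3.14, 3.14, 3.14, 3.14].

### API

Orientations are given as a unit quaternion [x, y, z, w].
In Python, from bench import move_ptp, servo_line, goto_joints, move_gripper, sleep, inverse_kinematics, capture, PlanningError, close_job, spot_in, silhouettes, current_clock, current_joint_pos, current_qvel, current_joint_torque, current_position, current_orientation, current_force, current_torque, current_finger_gap, current_grip_force gives the robot as it stands. Calls block until the motion is done:
- move_ptp(position, orientation): joint-space move of the TCP to a pose.
- servo_line(position, orientation=None, rate=0.15, contact_N=None): straight line of the TCP; orientation=None keeps the orientation; rate is the mean speed in m/s. With contact_N (N) it stops when the force on the tool has changed by that much, and returns True; else False.
- goto_joints(angles): joint-space move.
- move_gripper(opening): finger opening in m; the grip force is fixed at half the most; returns when the fingers have stopped.
- sleep(seconds).
- inverse_kinematics(position, orientation): joint angles nearest the present ones, or None.
- capture(name): name is "scene" or "top" or "wrist"; returns a dict with "image" (384x512x3 uint8, blue, green, red), "range_z" (384x512 float32, m along the optical axis (not along the pixel's ray), 0 where there is no reading), "intrinsics" (3x3 intrinsics, pixels), "R" (3x3) and "t" (3): a world point X has camera coordinates R X + t. Camera axes: x right, y down, z forward; pixel columns grow to the right and rows downward; lengths in m; the calibration is good to about 2 mm. A picture is of the moment at which its call begins.
A pose or a line that the arm cannot do raises PlanningError and nothing moves.
- close_job(): hands the job in; it is judged then, once.
Trained networks look in the newest picture that a camera, given by its name, has taken for a name from the list of things; names that differ only in an ending like _2 or _b are one class to them, and where a whole thing is asked for, a point or a joint stands for the part that bears it (a point fixed in the world has none). Each returns a list of dicts, best first, with "conf" (0 to 1); they miss things now and then, are a little off and sometimes report something else, mostly with a low value. They report only what shows in the picture. A call takes as long as a camera call.
- spot_in(camera, query): "xy" ([column, row] in pixels, amid what is visible of it).
- silhouettes(camera, query): "region" (384x512 bool, what is visible of it) and "xy" ([column, row] in pixels, amid what is visible of it).
Readings, each from a call of its own:
- current_clock(): time.
- current_joint_pos(): joint angles.
- current_qvel(): joint speeds.
- current_joint_torque(): joint torques, N m.
- current_position(): TCP position.
- current_orientation(): TCP orientation.
- current_force(): force on the tool from outside, world axes, zero at the start.
- current_torque(): the same for the moment, N m.
- current_finger_gap(): finger opening in m.
- current_grip_force(): force on a finger pad.
Only numpy, scipy, OpenCV 4.12 (cv2) and the standard library are available. Lean on these libraries where they do the work, as an engineer would, in place of code of your own. Each camera call takes 0.05 s, during which the arm holds its last target. There are 200 camera calls.

### The job

Press the lid of the sweet box fully home at the round boss in its middle. Then snap down its four blue corner clips until each one stays latched, in opposite-corner order: any clip first, then the one diagonally across from it, then the other two. Press with care - the plastic cracks if it is pushed much harder than a clip needs (never above 25 N) - and leave the shot glass and the loose sweets beside the box where they are.

Things in the scene. Friction and masses are not known exactly. Their poses are not given: they have to be found in the camera images.
- sweet_box: The clear plastic box of wrapped sweets, fixed to the worktop, 96 mm (its x) by 128 mm (its y) by 76 mm high without the lid. Origin: centre of its underside; x points away from the robot, y to the robot's left, z up. Yaw under 0.2 rad. Two blue clips are hinged at each end (+y and -y) (near = toward the robot, left = the robot's left).
- lid (a joint): How far the white lid stands above its seat (m): 0 = fully home. It only slides straight up and down; its tight seal holds it where it is and takes about 8 N to push down; at the bottom the seal gives about 1 mm per 16 N. When home, the top of the lid's plate is 81 mm above the worktop. All clips' catches are on the lid.
- lid_boss (a point): Centre of the top of the round boss in the middle of the lid (32 mm across, with a grey disc), the place to press the lid home: 87 mm above the worktop when the lid is home. Moves with the lid.
- clip_near_left (a joint): Opening angle (rad) of the blue near-left clip: 0 = level over the lid, positive = tip raised, pi/2 = upright. How clips snap: a clip turns freely (under 3 N) until its tooth meets the bead of its catch, then takes 3 to 9 N at the press point to snap past, and about 5 mm lower it meets its stop. So a steady push of 12 to 16 N always latches it; above 25 N the plastic cracks.
- clip_near_left_press (a point): Press point: middle of the raised rib (5.5 mm proud, along the hinge direction) on the outer, when closed upper, face of the near-left clip; moves with it. Hinge axis: along the box's x, through (-28, +71, 96) mm in the box frame; the clip swings inward and down. At angle 0 this point is 40 mm inward of the hinge and 17.5 mm above it. Clip 24 mm wide, tip 46 mm from the hinge.
- clip_far_right (a joint): Opening angle (rad) of the blue far-right clip: 0 = level over the lid, positive = tip raised, pi/2 = upright. A latched clip rests anywhere between -0.22 and 0.25, because the height of its white catch on the lid differs from clip to clip by up to 6.5 mm either way (not reported).
- clip_far_right_press (a point): Press point: middle of the raised rib (5.5 mm proud, along the hinge direction) on the outer, when closed upper, face of the far-right clip; moves with it. Hinge axis: along the box's x, through (+28, -71, 96) mm in the box frame; the clip swings inward and down. At angle 0 this point is 40 mm inward of the hinge and 17.5 mm above it. Clip 24 mm wide, tip 46 mm from the hinge.
- clip_far_left (a joint): Opening angle (rad) of the blue far-left clip: 0 = level over the lid, positive = tip raised, pi/2 = upright. A clip that has not snapped springs back up to 0.6 or more when let go.
- clip_far_left_press (a point): Press point: middle of the raised rib (5.5 mm proud, along the hinge direction) on the outer, when closed upper, face of the far-left clip; moves with it. Hinge axis: along the box's x, through (+28, +71, 96) mm in the box frame; the clip swings inward and down. At angle 0 this point is 40 mm inward of the hinge and 17.5 mm above it. Clip 24 mm wide, tip 46 mm from the hinge.
- clip_near_right (a joint): Opening angle (rad) of the blue near-right clip: 0 = level over the lid, positive = tip raised, pi/2 = upright. It starts, like the others, leaning inward at 0.88 to 1.32. The clips are of smooth, slippery plastic.
- clip_near_right_press (a point): Press point: middle of the raised rib (5.5 mm proud, along the hinge direction) on the outer, when closed upper, face of the near-right clip; moves with it. Hinge axis: along the box's x, through (-28, -71, 96) mm in the box frame; the clip swings inward and down. At angle 0 this point is 40 mm inward of the hinge and 17.5 mm above it. Clip 24 mm wide, tip 46 mm from the hinge.
- shot_glass: Empty shot glass, 49 mm across, 62 mm high, standing just beyond the far side of the box. Origin: centre of its underside. Leave alone.
- star_sweet: Green star-shaped sweet, 51x48x20 mm, lying off the right end of the box. Origin: centre of its underside. Leave alone.
- orange_sweet: Orange wrapped sweet, 50x75x35 mm, lying farther right. Origin: centre of its underside. Leave alone. Beside it, right of the box, the espresso machine: its two black handles reach out to 0.50 m ahead of the robot base (at y = 0.10 and -0.18, 0.24 to 0.29 m above the worktop), so pass in front of them; its left steam wand hangs at x = 0.57, y = 0.21.

How it is judged:
On the way, in this order (a step that is already met when the one before it is completed fails the run):
1. the lid is pressed home (within 2 mm) with all four clips still open (value of joint lid below 0.002 m and value of joint each of clip_near_left, clip_far_right, clip_far_left, clip_near_right above 0.3 rad), for 0.1 s.
2. one clip and the one diagonally opposite are down, the other two still open (((value of joint each of clip_near_left, clip_far_right below 0.3 rad and value of joint each of clip_far_left, clip_near_right above 0.3 rad) or (value of joint each of clip_far_left, clip_near_right below 0.3 rad and value of joint each of clip_near_left, clip_far_right above 0.3 rad))), for 0.2 s.
3. all four clips are down (value of joint each of clip_near_left, clip_far_right, clip_far_left, clip_near_right below 0.3 rad), for 0.2 s.
At the end, for the whole second after the job is handed in: The lid is home within 2 mm, and all four clips stay latched on their own (angle under 0.3 rad) (all of step 3 and value of joint lid below 0.002 m); the robot touches nothing.
It fails at once if two clips on the same side or the same end are down while the other two are still open ((value of joint each of clip_near_left, clip_far_left below 0.3 rad and value of joint each of clip_far_right, clip_near_right above 0.3 rad) or (value of joint each of clip_near_left, clip_near_right below 0.3 rad and value of joint each of clip_far_right, clip_far_left above 0.3 rad) or (value of joint each of clip_far_right, clip_far_left below 0.3 rad and value of joint each of clip_near_left, clip_near_right above 0.3 rad) or (value of joint each of clip_far_right, clip_near_right below 0.3 rad and value of joint each of clip_near_left, clip_far_left above 0.3 rad)).
It fails at once if the robot pushes on the box, lid or clips with more than 25 N (contact force between any of the fingers, the arm and sweet_box above 25 N).
It fails at once if the shot glass or a loose sweet is moved by more than 15 mm, or the glass tipped (distance of any of shot_glass, star_sweet, orange_sweet from where it was at the start of the episode above 0.015 m or angle between shot_glass's own z axis and vertical above 0.3 rad).
It also fails if it takes over 61 s, if anything falls off the work surface, if the arm or the gripper's body presses on something with over 40 N, if the wrist force passes 120 N, or if a joint passes its speed limit or range.

## Working session

There is one attempt and no reset: what is moved stays moved. The work goes in short steps, each a Python script; the robot and the scene stay as the last script left them, time stands still between calls to the robot, and variables do not carry over. Pictures are saved under pics/ and viewed, at most 10 in all, crops included, and the job is handed in when it is done.

```bash
mkdir -p pics; cat > h.py <<'E'
import numpy as np, cv2
from bench import *
def pts(c,mask=None):
    z=c["range_z"]; K=c["intrinsics"]
    m=z>0
    if mask is not None: m=m&mask
    v,u=np.nonzero(m); d=z[v,u]
    P=np.stack([(u-K[0,2])/K[0,0]*d,(v-K[1,2])/K[1,1]*d,d],1)
    return (P-c["t"])@c["R"], u, v
E
python3 - <<'E'
from h import *
print(current_clock(),current_position(),current_orientation(),current_force())
ims=[]
for n in ["scene","top"]:
    c=capture(n); cv2.imwrite(f"pics/{n}0.png",c["image"]); np.savez(f"{n}0.npz",**c)
    for q in ["sweet_box","lid_boss","lid","clip_near_left","clip_near_left_press","clip_far_right_press","clip_far_left_press","clip_near_right_press","shot_glass","star_sweet"]:
        for s in silhouettes(n,q)[:4]:
            P,u,v=pts(c,s["region"])
            if len(P): print(n,q,round(s["conf"],2),np.round(s["xy"]),len(P),np.round(np.median(P,0),3),np.round(np.percentile(P,5,axis=0),3),np.round(np.percentile(P,95,axis=0),3))
print(current_clock())
E
```

```text
0.0 [0.2047651  0.56325033 0.22180831] [ 1.73514329e-01  9.84830919e-01 -8.80530845e-04 -2.52444780e-04] [-0.45240535 -0.46692752 -0.35053935]
scene sweet_box 0.9 [206. 203.] 5527 [0.437 0.328 0.093] [0.417 0.264 0.011] [0.505 0.409 0.138]
scene sweet_box 0.67 [189. 166.] 229 [0.497 0.406 0.123] [0.487 0.389 0.097] [0.511 0.415 0.144]
scene lid_boss 0.7 [207. 194.] 1792 [0.451 0.342 0.094] [0.419 0.284 0.092] [0.506 0.388 0.116]
scene lid_boss 0.35 [267. 238.] 357 [0.475 0.214 0.02 ] [0.459 0.197 0.006] [0.493 0.235 0.023]
scene lid 0.78 [202. 192.] 1884 [0.453 0.342 0.094] [0.42  0.285 0.092] [0.51  0.392 0.117]
scene clip_near_left 0.5 [172. 180.] 208 [0.441 0.407 0.126] [0.432 0.388 0.098] [0.454 0.418 0.142]
scene clip_near_left_press 0.57 [171. 178.] 236 [0.441 0.406 0.134] [0.432 0.387 0.098] [0.453 0.418 0.143]
scene clip_far_right_press 0.71 [246. 190.] 288 [0.489 0.265 0.123] [0.479 0.256 0.095] [0.502 0.288 0.143]
scene clip_far_right_press 0.54 [191. 162.] 221 [0.497 0.405 0.131] [0.488 0.388 0.098] [0.509 0.414 0.143]
scene clip_far_right_press 0.39 [232. 203.] 327 [0.433
[... 1062 characters left out ...]
p_far_left_press 0.5 [204. 191.] 2586 [0.467 0.339 0.094] [0.422 0.286 0.091] [0.512 0.39  0.116]
top clip_near_right_press 0.78 [233. 205.] 216 [0.436 0.274 0.137] [0.425 0.259 0.093] [0.448 0.29  0.144]
top clip_near_right_press 0.54 [203. 193.] 2522 [0.467 0.339 0.094] [0.422 0.287 0.091] [0.513 0.389 0.116]
top shot_glass 0.76 [184. 156.] 429 [0.558 0.395 0.029] [0.534 0.373 0.005] [0.575 0.413 0.063]
top shot_glass 0.35 [232. 208.] 167 [0.436 0.274 0.139] [0.426 0.259 0.108] [0.445 0.288 0.144]
top star_sweet 0.57 [262. 190.] 256 [0.481 0.217 0.021] [0.464 0.198 0.016] [0.499 0.232 0.024]
top star_sweet 0.21 [234. 209.] 204 [0.436 0.274 0.137] [0.426 0.259 0.094] [0.446 0.29  0.144]
1.1
```

```bash
python3 - <<'E'
from h import *
a=cv2.imread("pics/top0.png"); b=cv2.imread("pics/scene0.png")
cv2.imwrite("pics/v1.png",np.hstack([cv2.resize(b[120:290,120:320],None,fx=2,fy=2),cv2.resize(a[120:290,120:320],None,fx=2,fy=2)]))
for n in ["scene","top"]:
    c=dict(np.load(n+"0.npz")); P,u,v=pts(c); px=c["image"][v,u].astype(int)
    r=(abs(P[:,0]-.467)<.09)&(abs(P[:,1]-.338)<.1)
    m=r&(P[:,2]>.088)&(P[:,2]<.097)&(px.max(1)-px.min(1)<60)
    print(n,"lid",m.sum(),cv2.minAreaRect(P[m][:,:2].astype(np.float32)*1000),np.median(P[m][:,2]))
    k=r&(P[:,2]>.097)&(P[:,2]<.106)&(np.hypot(P[:,0]-.467,P[:,1]-.338)<.025)
    print("boss",k.sum(),P[k].mean(0),np.median(P[k],0))
    bl=r&(px[:,0]-px[:,2]>50)&(P[:,2]>.1)
    for sx in(-1,1):
        for sy in (-1,1):
            q=bl&(sx*(P[:,0]-.467)>0)&(sy*(P[:,1]-.338)>0); Q=P[q]
            if len(Q)<20: continue
            t=Q[Q[:,2]>np.percentile(Q[:,2],80)]
            print(sx,sy,len(Q),"mid x",np.round((Q[:,0].min()+Q[:,0].max())/2,4),"med",np.round(np.median(Q,0),4),"ymin/max",np.round([Q[:,1].min(),Q[:,1].max()],4),"top",np.round(t.mean(0),4))
E
```

```text
scene lid 1372 ((466.4867248535156, 337.6147766113281), (152.71444702148438, 101.61433410644531), 86.27920532226562) 0.09368734875705864
boss 128 [0.46592285 0.33728842 0.0995536 ] [0.46552149 0.33738018 0.09970186]
1 1 23 mid x 0.4932 med [0.494  0.3939 0.1384] ymin/max [0.3902 0.3993] top [0.4909 0.3959 0.1403]
top lid 2103 ((467.92486572265625, 335.9927978515625), (134.47508239746094, 100.18225860595703), 86.60286712646484) 0.09324235123129335
boss 168 [0.46734671 0.33735574 0.0993915 ] [0.46726199 0.33671057 0.09925923]
-1 -1 101 mid x 0.4355 med [0.4356 0.2759 0.1405] ymin/max [0.2657 0.2878] top [0.4356 0.2721 0.1442]
-1 1 117 mid x 0.4434 med [0.4425 0.3979 0.1388] ymin/max [0.3868 0.4096] top [0.4423 0.4029 0.1436]
1 -1 99 mid x 0.4904 med [0.4913 0.2764 0.1397] ymin/max [0.2664 0.2865] top [0.4901 0.2711 0.1441]
1 1 113 mid x 0.498 med [0.4982 0.3975 0.1394] ymin/max [0.3877 0.408 ] top [0.4976 0.4033 0.144 ]
```

View pics/v1.png

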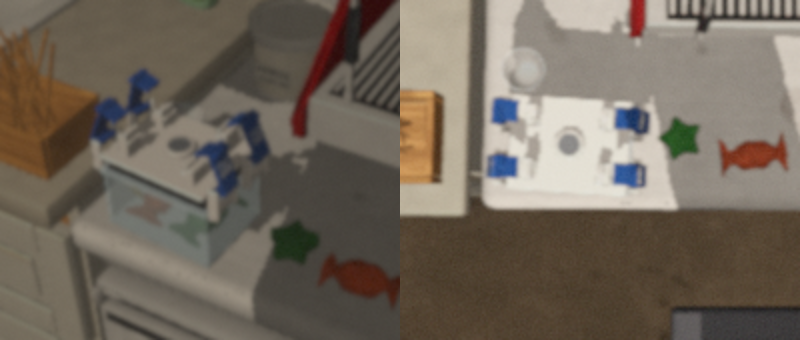

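The picture shows the lid with the grey boss at top-camera pixel (204,191), four raised blue clips round it, the glass beyond it and the star to the right. I'll press the lid now.

```bash
cat >> h.py <<'E'
C=np.array([.467,.337]); psi=-.06
a=(np.pi+psi)/2; Q=[np.cos(a),np.sin(a),0,0]
def W(x,y,z):
    c,s=np.cos(psi),np.sin(psi); return [C[0]+c*x-s*y, C[1]+s*x+c*y, z]
E
python3 - <<'E'
from h import *
move_gripper(0.0)
move_ptp(W(0,0,.19),Q); print(current_clock(),current_position(),current_force(),current_finger_gap())
servo_line(W(0,0,.108),rate=.08); sleep(.2); print(current_position(),current_force())
r=servo_line(W(0,0,.078),rate=.012,contact_N=15)
print(r,current_position(),current_force()); sleep(.3); print(current_position(),current_force(),current_clock())
E
```

```text
3.75 [0.46657034 0.33770331 0.19012221] [ 0.22469797 -0.52153246 -0.51584247] 0.0006001814107355187
[0.46730101 0.33715341 0.1085284 ] [1.27795867 0.63345044 0.41463643]
True [0.46709572 0.33703434 0.08625916] [-1.64618839 -1.50151014 10.64280956]
[0.46708417 0.33706139 0.0863139 ] [-1.16845966 -1.34992846  9.15089127] 7.1583
```

```bash
cat >> h.py <<'E'
def clip(sx,sy):
    x=28*sx/1000
    y=lambda inw: sy*(71-inw)/1000
    servo_line(W(x,y(-21),.168),rate=.12)
    servo_line(W(x,y(-21),.132),rate=.08); sleep(.15)
    print("out",np.round(current_position(),4),np.round(current_force(),1))
    r=servo_line(W(x,y(26),.132),rate=.05,contact_N=9)
    print("in",r,np.round(current_position(),4),np.round(current_force(),1))
    if r: return False
    servo_line(W(x,y(36),.127),rate=.04,contact_N=9)
    r=servo_line(W(x,y(38),.097),rate=.012,contact_N=14)
    p=current_position();f=current_force(); sleep(.25)
    print("down",r,np.round(p,4),np.round(f,1),np.round(current_position(),4),np.round(current_force(),1))
    servo_line(W(x,y(38),.168),rate=.1); print("t",current_clock())
    return r
def look(tag):
    c=capture("top"); np.savez(tag+".npz",**c); P,u,v=pts(c); px=c["image"][v,u].astype(int)
    L=(P[:,:2]-C)@np.array([[np.cos(psi),-np.sin(psi)],[np.sin(psi),np.cos(psi)]])
    m=(abs(L[:,0])<.012)&(abs(L[:,1])>.025)&(abs(L[:,1])<.05)&(abs(P[:,2]-.088)<.015); print("plate z",m.sum(),np.median(P[m,2]) if m.any() else 0)
    for n,sx,sy in [("NL",-1,1),("FR",1,-1),("FL",1,1),("NR",-1,-1)]:
        q=(abs(L[:,0]-.028*sx)<.008)&(L[:,1]*sy>.02)&(L[:,1]*sy<.08)&(px[:,0]-px[:,2]>40)&(P[:,2]<.15)
        if q.sum()>5: print(n,q.sum(),"z5/50/95",np.round(np.percentile(P[q,2],[5,50,95]),3),"y",np.round(np.percentile(L[q,1],[5,95]),3))
        else: print(n,"hidden",q.sum())
E
python3 - <<'E'
from h import *
servo_line(W(0,0,.168),rate=.1)
servo_line(W(-.028,.092,.168),rate=.12)
look("l1")
print(clip(-1,1)); look("l2")
E
```

```text
plate z 132 0.08183844826972395
NL 47 z5/50/95 [0.136 0.14  0.144] y [0.056 0.065]
FR 88 z5/50/95 [0.133 0.14  0.144] y [-0.071 -0.051]
FL 103 z5/50/95 [0.133 0.139 0.144] y [0.051 0.072]
NR 91 z5/50/95 [0.135 0.14  0.144] y [-0.071 -0.051]
out [0.4449 0.4309 0.1325] [ 0.4 -0.3 -0.7]
in False [0.4418 0.3837 0.132 ] [0.3 0.1 1.1]
down True [0.4411 0.3706 0.118 ] [-1.6 -1.6  8.3] [0.4411 0.3706 0.1181] [-0.3 -1.4  6.8]
t 13.6667
True
plate z 0 0
NL hidden 0
FR 93 z5/50/95 [0.134 0.139 0.144] y [-0.07  -0.049]
FL hidden 0
NR 73 z5/50/95 [0.137 0.14  0.144] y [-0.071 -0.056]
```

```bash
python3 - <<'E'
from h import *
servo_line(W(0,-.01,.2),rate=.2)
look("l3")
c=dict(np.load("l3.npz"));s=capture("scene")
cv2.imwrite("pics/v2.png",np.hstack([cv2.resize(s["image"][130:230,140:290],None,fx=2.6,fy=2.6),cv2.resize(c["image"][130:230,140:290],None,fx=2.6,fy=2.6)]))
P,u,v=pts(s);px=s["image"][v,u].astype(int)
q=(abs(P[:,0]-.442)<.016)&(P[:,1]>.35)&(P[:,1]<.43)&(px[:,0]-px[:,2]>40)
print(q.sum(),np.percentile(P[q],[5,50,95],axis=0) if q.any() else 0)
E
```

```text
plate z 0 0
NL 10 z5/50/95 [0.116 0.119 0.122] y [0.028 0.035]
FR 24 z5/50/95 [0.129 0.142 0.145] y [-0.071 -0.06 ]
FL hidden 0
NR 78 z5/50/95 [0.136 0.139 0.145] y [-0.072 -0.051]
52 [[0.42944689 0.37060048 0.10588877]
 [0.43290442 0.4014683  0.112014  ]
 [0.44446038 0.40998403 0.12160372]]
```

View pics/v2.png

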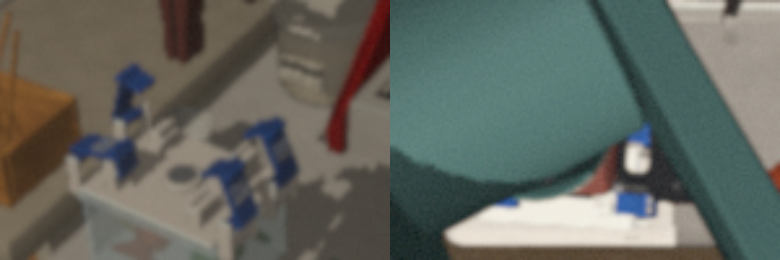

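The scene view shows the near-left clip level (around (105,150) in the left crop) with the other three still raised. The lid is home. Next is the diagonal clip, far-right.

```bash
cat >> h.py <<'E'
def chk():
    s=capture("scene"); P,u,v=pts(s);px=s["image"][v,u].astype(int)
    L=(P[:,:2]-C)@np.array([[np.cos(psi),-np.sin(psi)],[np.sin(psi),np.cos(psi)]])
    o={}
    for n,sx,sy in [("NL",-1,1),("FR",1,-1),("FL",1,1),("NR",-1,-1)]:
        q=(abs(L[:,0]-.028*sx)<.015)&(L[:,1]*sy>.015)&(L[:,1]*sy<.085)&(px[:,0]-px[:,2]>40)&(P[:,2]>.095)&(P[:,2]<.155)
        o[n]=(int(q.sum()),np.round(np.percentile(P[q,2],95),3) if q.any() else None)
    print(o); return s["image"]
E
python3 - <<'E'
from h import *
servo_line(W(0,-.092,.2),rate=.2)
servo_line(W(.028,-.092,.168),rate=.15)
print(clip(1,-1))
servo_line(W(0,0,.2),rate=.2)
cv2.imwrite("pics/v3.png",cv2.resize(chk()[110:240,120:310],None,fx=3,fy=3)); print(current_clock())
E
```

```text
out [0.4899 0.2436 0.1325] [-0.1 -0.3  0.1]
in False [0.4922 0.2903 0.132 ] [-0.5 -0.5  0.6]
down True [0.493  0.3014 0.1172] [-2.9 -1.5  9.7] [0.493  0.3014 0.1174] [-2.  -1.6  9.6]
t 19.8583
True
{'NL': (56, np.float64(0.121)), 'FR': (114, np.float64(0.121)), 'FL': (75, np.float64(0.144)), 'NR': (74, np.float64(0.144))}
20.325
```

View pics/v3.png

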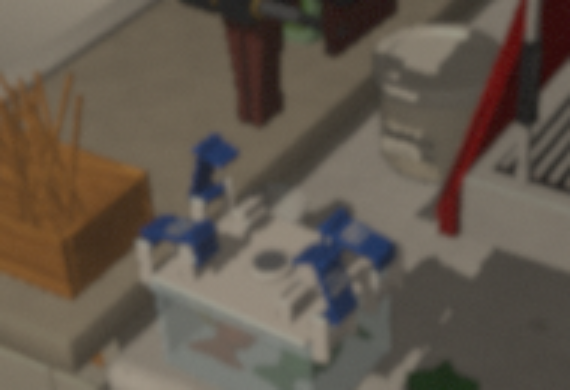

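Both diagonal clips lie flat: NL near (180,240) and FR near (365,245). FL and NR are still up, so I'll press those two.

```bash
python3 - <<'E'
from h import *
servo_line(W(0,.092,.2),rate=.2)
servo_line(W(.028,.092,.168),rate=.15)
print(clip(1,1))
servo_line(W(0,0,.2),rate=.2); chk()
servo_line(W(0,-.092,.2),rate=.2)
servo_line(W(-.028,-.092,.168),rate=.15)
print(clip(-1,-1))
servo_line(W(0,0,.2),rate=.2)
cv2.imwrite("pics/v4.png",cv2.resize(chk()[110:240,120:310],None,fx=3,fy=3)); print(current_clock())
E
```

```text
out [0.5008 0.4274 0.1325] [-0.6  0.   0.5]
in False [0.4977 0.3803 0.1321] [-0.9 -0.2  0.5]
down True [0.4972 0.3692 0.1112] [-1.6 -1.4 11.1] [0.4972 0.3692 0.1114] [-2.8 -0.8  9.4]
t 26.3083
True
{'NL': (55, np.float64(0.121)), 'FR': (112, np.float64(0.121)), 'FL': (65, np.float64(0.116)), 'NR': (79, np.float64(0.145))}
out [0.434  0.247  0.1325] [-0.6 -0.9  0.2]
in False [0.4363 0.2936 0.132 ] [-0.5  0.6 -0.6]
down True [0.4376 0.3056 0.1078] [-2.1 -0.3 11.4] [0.4376 0.3057 0.1081] [-2.5 -1.  11.1]
t 32.95
True
{'NL': (55, np.float64(0.121)), 'FR': (105, np.float64(0.121)), 'FL': (68, np.float64(0.116)), 'NR': (90, np.float64(0.113))}
33.4167
```

View pics/v4.png

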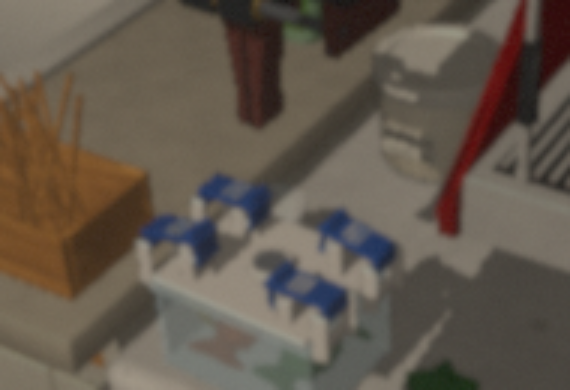

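All four clips lie flat, around (180,240), (235,200), (355,240) and (310,290). I'll check the lid height once more and hand in.

```bash
python3 - <<'E'
from h import *
s=capture("scene"); P,u,v=pts(s)
m=(abs(P[:,0]-C[0])<.012)&(abs(P[:,1]-C[1])>.022)&(abs(P[:,1]-C[1])<.05)&(abs(P[:,2]-.088)<.012)
z=np.median(P[m,2]); print(m.sum(),z,current_position(),current_force())
if z<.0845: print(close_job())
E
```

```text
100 0.08171856196024854 [0.46515773 0.3357548  0.19841123] [-0.23662792 -0.41594755 -0.06269221]
the job is handed in; nothing more can be done
None
```

The job is handed in: the lid is home (plate measured at 82 mm) and all four clips stay latched, pressed in the order near-left, far-right, far-left, near-right. Force readings around the presses stayed near 11 N or below, and the arm is parked clear of the box; I didn't re-measure the glass and sweets.

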